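Hold the inspection lamp over the circuit board

TASK

Draw the red angle-head lamp straight up out of its charging dock, tip it about 45 degrees so that its beam slants down, and aim its lens at the middle of the big black chip on the clamped circuit board from about 15 cm away. Finish while still holding it there, raised and still: do not put it down or let go. Do not touch the board or its vice with anything, and leave the phone, the meter and the roll of tape where they are.

Things in the scene. Friction and masses are not known exactly. Their poses are not given: they have to be found in the camera images.
- lamp: cordless lamp, 0.2 kg, loose, upright in the dock. Origin: centre of its foot's underside; z up along the handle, x along the beam. Black handle 30 x 30 mm, z 0 to 112; red box head z 112 to 164, x -22 to 28, 34 wide in y with flat sides (grasp across y from above). Yellow stripe on top towards the lens side. Beam is square to the handle: lean the top towards the lens side to shine down
- lens (a point): middle of the lamp's pale yellow round lens (26 mm across, on the head's +x face), at (30, 0, 142) mm in the lamp's frame; axes as the lamp's: the beam leaves along +x
- dock: black charging dock, fixed: base 100 x 100 x 12 mm with an upright square sleeve, 48 mm outside, 36 mm inside, mouth 60 mm above the bench; the lamp's foot stands 12 mm above the bench, 48 mm deep in it, 3 mm clearance each side. Origin: centre of the underside; x is the way the lamp's beam faces at the start
- vice: the board vice, fixed to the bench, with the green circuit board clamped level in it. Origin: centre of the underside; over all 110 mm (x) by 150 mm (y; to -85 mm on the knob's side); board 110 x 108 mm, its top 72 mm above the bench; jaw tops at 78 mm, two blue capacitors (the tallest parts) to 86 mm
- chip (a point): the middle of the top of the big black square chip (30 x 30 x 4 mm) on the board, at (14, -14, 76) mm in the vice's frame; z is up
- phone: white phone lying flat, 146 x 71 x 9 mm (x, y, z), origin at the centre of its underside; to be left alone
- meter: black and red multimeter lying flat, 150 x 75 x 36 mm (x, y, z), origin at the centre of its underside; to be left alone
- tape: yellow roll of tape lying flat, 90 mm across, 19 mm high, origin at the centre of its underside; to be left alone
Mind the look-alikes: they are no part of the job. Leave any orange look-alike of the dock alone.

How it is judged:
By the outcome, as a careful person would: the job done as asked, in the order asked, and still so for the second after the job is handed in, while the arm keeps its last pose, push and grip.
It also fails if it takes over 32 s, if anything falls off the work surface, if the arm or the gripper's body presses on something with over 40 N, if the wrist force passes 120 N, or if a joint passes its speed limit or range.

ROBOT

A 6-joint arm with a two-finger parallel gripper is mounted at the origin on the work surface. World frame = base frame: x ahead of the robot, y to its left, z up, the work surface at z = 0. Lengths are in m, angles in degrees, forces in N, time in s.
With the tool pointing down it reaches from about 0.375 to 0.9 m from the base axis. Payload 3.1 kg.
Tool frame: the origin (TCP) lies on the centre line of the jaws, within the pads' length; the fingertips stand 25 mm ahead of it and the grasp point (between the pads) lies 6 mm ahead of it; z points along the fingers, y is the line along which they close (so a half turn about z gives the same grasp; the last joint's range is limited). The gripper opens to 87 mm and grips with 3 to 60 N. Pads are 19 mm wide; open, the fingers measure 117 mm over their backs; the gripper's body (75 mm by 190 mm) begins 51 mm behind the grasp point.
Start: joints at [-79.498, 30.224, 82.088, -0, 67.689, -10.227], TCP at [0.221, -0.585, 0.248] pointing down, gripper open.
Joint ranges: [-176.69, 176.69], [-43.24, 126.21], [12.49, 139.97], [-82, 262], [0, 151.66], [-163.58, 163.58]. Speed limits (degrees/s): [159.86, 159.86, 180, 180, 180, 180].

INTERFACE

Orientations are given as a 3x3 rotation matrix whose columns are the frame's x, y, z axes.
In Python, from rig import read_state, capture, camera_params, hand_in gives the robot as it stands.
- The arm moves only by the tool apply_moves, never from a script. Its argument "rows" is a list of rows, each an object of numbers: "x", "y", "z": the shift along the tool's x, y, z in mm; "rx", "ry", "rz": the turn, a rotation vector about the tool's x, y, z in units of 6 degrees (1.0 is 6 degrees); "claw": the closure in counts, from 0 (fully open) to 255 (shut). A call has 1 to 10 rows; each row is the pose to reach, as a shift and turn from the pose commanded when the call began, along the tool's axes at that moment; what a row does not reach only later rows make up. A row lasts 1/8 s, in which the tool goes at most 62.5 mm and 10.7 degrees, less where a joint would pass 70% of its speed; a pose out of reach is approached as far as the arm can. A call with a gripper value outside its range is refused whole. The fingers move at their own pace and stop on an object; the grip force is fixed at half the most. Time passes only in rows, so rows that repeat a pose let the fingers close. It gives the time, the measured TCP pose, the force, the opening and the grip force at its end, in the units of the state.
- read_state(): the state, without advancing time (a new reading comes with each control period).
- capture(name): name is "scene" or "top" or "wrist"; returns (picture, depth): 384x512x3 uint8, red, green, blue; 384x512 float32, m along the optical axis (not along the pixel's ray), 0 where there is no reading.
- camera_params(name): a dict with "fx", "fy", "cx", "cy" (pixels), "D" ([k1, k2, p1, p2, k3] as OpenCV has them; the pictures are not rectified), "xyz" and "orientation" of the camera in the world. Camera axes: x right, y up, looking along -z (the intrinsics and any distortion apply to the point x, -y, -z); pixel columns grow to the right and rows downward; lengths in m; the calibration is good to about 2 mm. A picture is of the moment at which its call begins: read the wrist's pose just before it. camera_params takes no time and is no camera call; for the wrist camera it gives the pose at the moment of the call.
- hand_in(): hands the job in; it is judged then, once.
The state is a dict: "time_s": time; "joint_positions": joint angles; "qvel": joint speeds; "tau": joint torques, N m; "position": TCP position; "tcp_rot": TCP orientation; "force": force on the tool from outside, world axes, zero at the start; "moment": the same for the moment, N m; "opening": opening from 0.0 (shut) to 1.0 (fully open); "grasp_force": force on a finger pad.
Only numpy, scipy, OpenCV 4.12 (cv2) and the standard library are available. Lean on these libraries where they do the work, as an engineer would, in place of code of your own. Each camera call takes 0.05 s, during which the arm holds its last target. There are 200 camera calls.

## Working session

There is one attempt and no reset: what is moved stays moved. The work goes in short steps, Python scripts to look and compute and a tool call to move; the robot and the scene stay as the last step left them, time stands still between calls to the robot, and variables do not carry over. Pictures are saved under pics/ and viewed, at most 10 in all, crops included, and the job is handed in when it is done.

Besides the shell and the picture viewer there is one more tool, called after "Request:" by a JSON object that holds its "method" and its "body". apply_moves: Moves the arm, as the interface text tells. Its arguments: {"type":"object","properties":{"rows":{"type":"array"}},"required":["rows"]}

```bash
mkdir -p pics; ls
cat > h.py <<'E'
import numpy as np,cv2
from rig import *
def cam(n):
    p=camera_params(n);K=np.array([[p['fx'],0,p['cx']],[0,p['fy'],p['cy']],[0,0,1.]])
    return K,np.array(p['D'],float),np.array(p['xyz'],float),np.array(p['orientation'],float).reshape(3,3)
def rays(c,uv):
    K,D,t,R=c;q=cv2.undistortPoints(np.array(uv,float).reshape(-1,1,2),K,D).reshape(-1,2)
    return np.c_[q[:,0],-q[:,1],-np.ones(len(q))]@R.T
def onplane(c,uv,z):
    d=rays(c,uv);return c[2]+d*((z-c[2][2])/d[:,2])[:,None]
def bydepth(c,uv,dep):
    return c[2]+rays(c,uv)*np.array(dep).reshape(-1,1)
def grab(n):
    c=cam(n);p,d=capture(n);np.savez(f'{n}.npz',p=p,d=d,K=c[0],D=c[1],t=c[2],R=c[3]);return c,p,d
def load(n):
    z=np.load(f'{n}.npz');return (z['K'],z['D'],z['t'],z['R']),z['p'],z['d']
E
python3 - <<'E'
from h import *
for n in('scene','top'):
    c,p,d=grab(n);print(n,c[2],c[3].round(2).tolist(),c[0][0,0]);cv2.imwrite(f'pics/{n}.png',cv2.resize(p[:,:,::-1],(768,576)))
print(read_state()['tcp_rot'])
E
```

```text
pics
scene [ 1.08722151 -0.68330578  1.37629617] [[0.76, -0.54, 0.36], [0.65, 0.63, -0.43], [0.0, 0.56, 0.83]] 486.61223801783524
top [ 0.44761269 -0.06107163  1.46256254] [[-0.0, 1.0, -0.07], [-1.0, -0.0, -0.02], [-0.02, 0.07, 1.0]] 441.9296235034246
[[ 9.35249851e-01  3.53988095e-01 -3.80267597e-04]
 [ 3.53988142e-01 -9.35247889e-01  1.94465931e-03]
 [ 3.32741775e-04 -1.95335255e-03 -9.99998037e-01]]
```

View pics/scene.png

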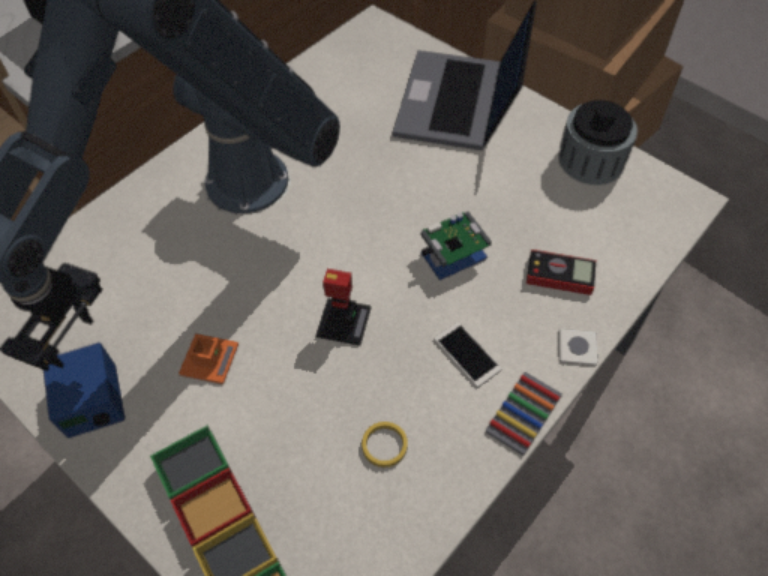

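View pics/top.png

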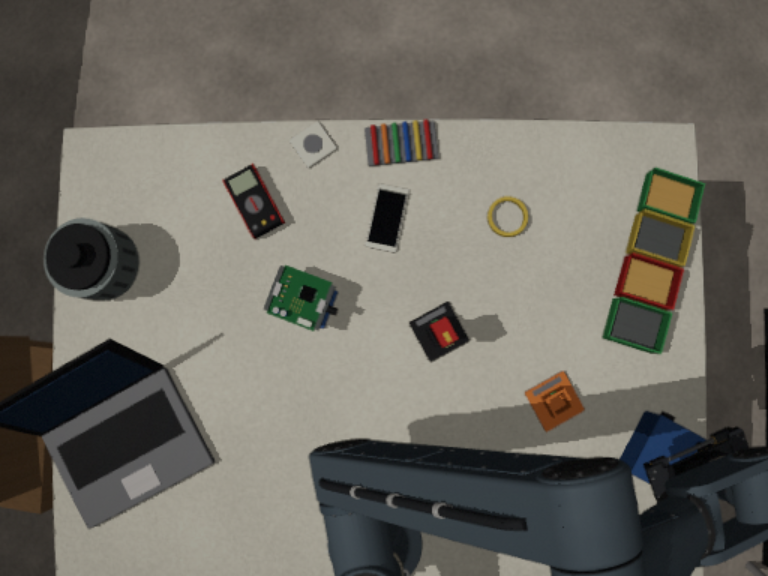

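The lamp is at about (442,332) in the top view (768 px wide) and the chip at about (307,293). The orange decoy dock is at (555,400). Next I'll measure these.

Run:
```python
from h import *
c,p,d=load('top')
hsv=cv2.cvtColor(p,cv2.COLOR_RGB2HSV)
def big(m,roi):
    x0,y0,x1,y1=roi;M=np.zeros_like(m);M[y0:y1,x0:x1]=m[y0:y1,x0:x1]
    n,l,s,ce=cv2.connectedComponentsWithStats(M);i=1+s[1:,4].argmax();return l==i,s[i,4],ce[i]
H,S,V=cv2.split(hsv)
roi=(265,195,320,245)
red=(((H<8)|(H>172))&(S>150)&(V>90)).astype(np.uint8);yel=((H>15)&(H<40)&(S>120)&(V>90)).astype(np.uint8)
for nm,m in(('red+yel',red|yel),('yel',yel)):
    M,a,ce=big(m,roi);pts=np.argwhere(M)[:,::-1].astype(float)
    print(nm,a,ce,onplane(c,[ce],.176),'rect',cv2.minAreaRect(onplane(c,pts,.176)[:,:2].astype(np.float32)), 'z',np.median(bydepth(c,pts,d[M])[:,2]))
# board
g=((H>45)&(H<85)&(S>100)).astype(np.uint8);M,a,ce=big(g,(165,165,240,230));M=cv2.morphologyEx(M.astype(np.uint8),cv2.MORPH_CLOSE,np.ones((9,9)))
pts=np.argwhere(M)[:,::-1].astype(float);print('board',cv2.minAreaRect(onplane(c,pts,.072)[:,:2].astype(np.float32)))
k=(V<45).astype(np.uint8);M,a,ce=big(k,(196,186,214,204));pts=np.argwhere(M)[:,::-1].astype(float)
print('chip',a,ce,onplane(c,[ce],.076),cv2.minAreaRect(onplane(c,pts,.076)[:,:2].astype(np.float32)),np.median(bydepth(c,pts,d[M])[:,2]))
a=cv2.resize(p[195:245,265:320,::-1],None,fx=8,fy=8,interpolation=2)[:400];b=cv2.resize(p[170:225,165:235,::-1],None,fx=8,fy=8,interpolation=2)[:400,:360]
cv2.imwrite('pics/crop.png',np.hstack([a,b]))
cs,ps,ds=load('scene');h=cv2.cvtColor(ps,cv2.COLOR_RGB2HSV)
k=(h[:,:,2]<45).astype(np.uint8);M,a,ce=big(k,(292,152,316,172));print('chip scene',a,ce,onplane(cs,[ce],.076))
```

```text
red+yel 193 [295.74093264 220.66839378] [[ 0.46526026 -0.14253122  0.176     ]] rect ((0.46460771560668945, -0.14296691119670868), (0.049883536994457245, 0.034771621227264404), 28.819095611572266) z 0.17623281638874078
yel 25 [297.64 223.96] [[ 0.45568801 -0.14800902  0.176     ]] rect ((0.45499494671821594, -0.14789241552352905), (0.018165787681937218, 0.01041646022349596), 26.381942749023438) z 0.17607819226989374
board ((0.5388335585594177, 0.15645673871040344), (0.10485325753688812, 0.10754990577697754), 69.03810119628906)
chip 90 [204.75555556 195.5       ] [[0.54614415 0.13771381 0.076     ]] ((0.5459926724433899, 0.1380208283662796), (0.029299283400177956, 0.029962070286273956), 71.56710052490234) 0.07613533057971655
chip scene 64 [301.953125 162.34375 ] [[0.54656878 0.13479202 0.076     ]]
```

View pics/crop.png

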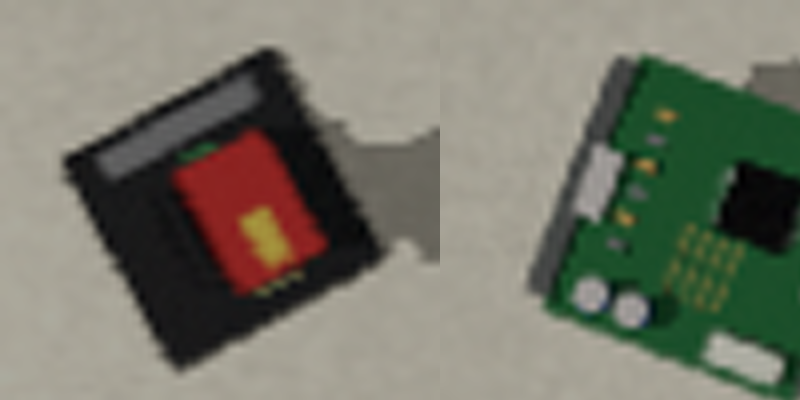

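Lamp: head centre (0.465, -0.143), with the beam yaw about -151° towards the robot. The chip is at (0.546, 0.137). First I'll move above the lamp.

Request:
{"method": "apply_moves", "body": {"rows": [{"x":384,"y":-327,"rz":-1.35},{"x":384,"y":-327,"rz":-1.35},{"x":384,"y":-327,"rz":-1.35},{"x":384,"y":-327,"rz":-1.35},{"x":384,"y":-327,"rz":-1.35},{"x":384,"y":-327,"rz":-1.35},{"x":384,"y":-327,"rz":-1.35},{"x":384,"y":-327,"rz":-1.35},{"x":384,"y":-327,"rz":-1.35},{"x":384,"y":-327,"rz":-1.35}]}}

```text
validation failed for argument at $.ro...
```

Request:
{"method": "apply_moves", "body": {"rows": [{"x":0},{"x":0},{"x":0}]}}

```text
validation failed for argument at $.ro...
```

Run:
```python
from h import *
s=read_state();print(s['time_s'],s['position'],np.round(s['tcp_rot'],3).tolist(),np.round(s['joint_positions'],1),s['force'])
c,p,d=grab('wrist');cv2.imwrite('pics/w1.png',p[:,:,::-1])
h=cv2.cvtColor(p,cv2.COLOR_RGB2HSV);H,S,V=cv2.split(h)
m=((((H<8)|(H>172))|((H>15)&(H<40)))&(S>120)&(V>70))&(d>0)
ys,xs=np.nonzero(m);uv=np.c_[xs,ys].astype(float);P=bydepth(c,uv,d[m]);k=abs(P[:,2]-.176)<.006
print(k.sum(),np.median(P[k,2]),cv2.minAreaRect(P[k,:2].astype(np.float32)))
```

```text
0.1 [ 0.22113079 -0.58390422  0.24666551] [[0.935, 0.354, -0.0], [0.354, -0.935, 0.002], [0.0, -0.002, -1.0]] [-79.5  30.3  82.2  -0.   67.7 -10.2] [ 0.32033373 -0.68979961  0.64603034]
0 nan ((0.0, 0.0), (0.0, 0.0), 0.0)
  return _methods._mean(a, axis=axis, dtype=dtype,
  ret = ret.dtype.type(ret / rcount)
```

View pics/w1.png

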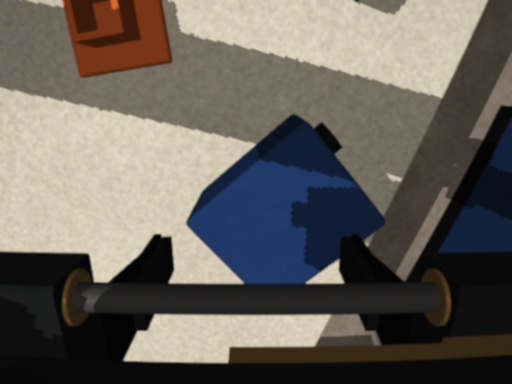

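The call was refused and the arm hasn't moved. The picture shows only the start area: the blue box at the centre and the orange decoy at the top left. Each row probably needs every field.

Request:
{"method": "apply_moves", "body": {"rows": [{"x":384,"y":-327,"z":0,"rx":0,"ry":0,"rz":-1.35,"claw":0},{"x":384,"y":-327,"z":0,"rx":0,"ry":0,"rz":-1.35,"claw":0},{"x":384,"y":-327,"z":0,"rx":0,"ry":0,"rz":-1.35,"claw":0},{"x":384,"y":-327,"z":0,"rx":0,"ry":0,"rz":-1.35,"claw":0},{"x":384,"y":-327,"z":0,"rx":0,"ry":0,"rz":-1.35,"claw":0},{"x":384,"y":-327,"z":0,"rx":0,"ry":0,"rz":-1.35,"claw":0},{"x":384,"y":-327,"z":0,"rx":0,"ry":0,"rz":-1.35,"claw":0},{"x":384,"y":-327,"z":0,"rx":0,"ry":0,"rz":-1.35,"claw":0},{"x":384,"y":-327,"z":0,"rx":0,"ry":0,"rz":-1.35,"claw":0},{"x":384,"y":-327,"z":0,"rx":0,"ry":0,"rz":-1.35,"claw":0}]}}

```text
time_s: 1.4
position: [0.4646, -0.1425, 0.2474]
tcp_rot: [[0.875, 0.484, -0.0], [0.484, -0.875, -0.0], [-0.001, 0.0, -1.0]]
force: [-0.1, -0.7, 0.0]
opening: 1.004
grasp_force: 0.0
```

Run:
```python
from h import *
c,p,d=grab('wrist');cv2.imwrite('pics/w2.png',p[:,:,::-1])
s=read_state();print(s['time_s'],s['position'],np.round(s['joint_positions'],1))
h=cv2.cvtColor(p,cv2.COLOR_RGB2HSV);H,S,V=cv2.split(h)
m=((((H<8)|(H>172))|((H>15)&(H<40)))&(S>120)&(V>60))&(d>0)
ys,xs=np.nonzero(m);uv=np.c_[xs,ys].astype(float);P=bydepth(c,uv,d[m]);k=abs(P[:,2]-.176)<.006
print(k.sum(),np.median(P[k,2]),cv2.minAreaRect(P[k,:2].astype(np.float32)))
```

```text
1.45 [ 0.4643723  -0.14340183  0.24744085] [-30.3  19.6 101.6  -0.   58.9  30.9]
2312 0.1763446388219247 ((0.46480485796928406, -0.14327098429203033), (0.050204820930957794, 0.03377208858728409), 28.31744384765625)
```

View pics/w2.png

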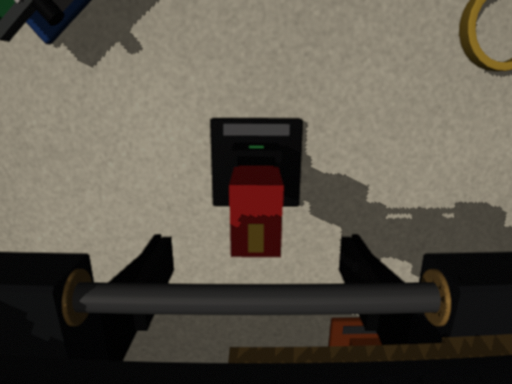

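The head, at about (256,210), is centred between the fingers and square to them: (0.4648, -0.1433), yaw 28.3°. Next I'll descend and grip.

Request:
{"method": "apply_moves", "body": {"rows": [{"x":0,"y":0,"z":45,"rx":0,"ry":0,"rz":0,"claw":0},{"x":0,"y":0,"z":75,"rx":0,"ry":0,"rz":0,"claw":0},{"x":0,"y":0,"z":91,"rx":0,"ry":0,"rz":0,"claw":0},{"x":0,"y":0,"z":91,"rx":0,"ry":0,"rz":0,"claw":0},{"x":0,"y":0,"z":91,"rx":0,"ry":0,"rz":0,"claw":255},{"x":0,"y":0,"z":91,"rx":0,"ry":0,"rz":0,"claw":255},{"x":0,"y":0,"z":91,"rx":0,"ry":0,"rz":0,"claw":255},{"x":0,"y":0,"z":91,"rx":0,"ry":0,"rz":0,"claw":255},{"x":0,"y":0,"z":91,"rx":0,"ry":0,"rz":0,"claw":255},{"x":0,"y":0,"z":91,"rx":0,"ry":0,"rz":0,"claw":255}]}}

```text
time_s: 2.7
position: [0.4647, -0.1427, 0.1566]
tcp_rot: [[0.876, 0.482, 0.0], [0.482, -0.876, -0.0], [-0.0, 0.0, -1.0]]
force: [-1.2, 0.0, -0.1]
opening: 0.402
grasp_force: 0.0
```

Request:
{"method": "apply_moves", "body": {"rows": [{"x":0,"y":0,"z":0,"rx":0,"ry":0,"rz":0,"claw":255},{"x":0,"y":0,"z":0,"rx":0,"ry":0,"rz":0,"claw":255},{"x":0,"y":0,"z":0,"rx":0,"ry":0,"rz":0,"claw":255},{"x":0,"y":0,"z":0,"rx":0,"ry":0,"rz":0,"claw":255}]}}

```text
time_s: 3.2
position: [0.4646, -0.1427, 0.1565]
tcp_rot: [[0.876, 0.482, -0.0], [0.482, -0.876, 0.0], [0.0, -0.0, -1.0]]
force: [-0.5, 0.9, 1.1]
opening: 0.388
grasp_force: 30.0
```

Gripped at 30 N. Lifting 190 mm straight up.

Request:
{"method": "apply_moves", "body": {"rows": [{"x":0,"y":0,"z":-15,"rx":0,"ry":0,"rz":0,"claw":255},{"x":0,"y":0,"z":-40,"rx":0,"ry":0,"rz":0,"claw":255},{"x":0,"y":0,"z":-70,"rx":0,"ry":0,"rz":0,"claw":255},{"x":0,"y":0,"z":-100,"rx":0,"ry":0,"rz":0,"claw":255},{"x":0,"y":0,"z":-130,"rx":0,"ry":0,"rz":0,"claw":255},{"x":0,"y":0,"z":-160,"rx":0,"ry":0,"rz":0,"claw":255},{"x":0,"y":0,"z":-180,"rx":0,"ry":0,"rz":0,"claw":255},{"x":0,"y":0,"z":-190,"rx":0,"ry":0,"rz":0,"claw":255},{"x":0,"y":0,"z":-190,"rx":0,"ry":0,"rz":0,"claw":255}]}}

```text
time_s: 4.32
position: [0.4645, -0.1427, 0.3464]
tcp_rot: [[0.876, 0.482, 0.0], [0.482, -0.876, -0.0], [0.0, 0.0, -1.0]]
force: [-0.4, 0.4, -2.2]
opening: 0.391
grasp_force: 30.0
```

```bash
cat > plan.py <<'E'
from h import *
from scipy.spatial.transform import Rotation as Ro
# lamp in tool: grasped with tool x=-lamp x, y=lamp y, z=-lamp z; TCP at lamp (3,0,144.5)
Rlt=np.diag([-1,1,-1.]);tl=np.array([.003,0,.1445])
chip=np.array([.5461,.137,.076])
def target(yaw,tilt,dist=.15,up=0):
    L=Ro.from_euler('ZY',[yaw,tilt],degrees=True).as_matrix()
    lens=chip-dist*L[:,0]; foot=lens-L@[.03,0,.142]
    return L@Rlt, foot+L@tl+[0,0,up]
def step(R,t):
    s=read_state();R0=np.array(s['tcp_rot']);t0=np.array(s['position'])
    print('from',t0.round(3),'j',np.round(s['joint_positions'],1))
    print('mm',(R0.T@(t-t0)*1000).round(1),'rot',(Ro.from_matrix(R0.T@R).as_rotvec(degrees=True)/6).round(2))
E
python3 - <<'E'
from plan import *
R,t=target(-175,45);print('final',t)
Ru=Ro.from_euler('Z',-175,degrees=True).as_matrix()@Rlt
step(Ru,np.array([t[0],t[1],.3465]))
print(read_state()['force'],read_state()['opening'])
E
```

```text
final [0.6690206  0.14775416 0.20292567]
from [ 0.465 -0.143  0.346] j [-30.3  12.8  93.7  -0.   73.5  30.9]
mm [ 3.192e+02 -1.559e+02 -1.000e-01] rot [ 0.   -0.    3.97]
[-0.3569692   0.35267542 -2.2293265 ] 0.3913188260624744
```

Request:
{"method": "apply_moves", "body": {"rows": [{"x":25,"y":-12,"z":0,"rx":0,"ry":0,"rz":0.3,"claw":255},{"x":70,"y":-34,"z":0,"rx":0,"ry":0,"rz":0.9,"claw":255},{"x":115,"y":-56,"z":0,"rx":0,"ry":0,"rz":1.4,"claw":255},{"x":160,"y":-78,"z":0,"rx":0,"ry":0,"rz":2.0,"claw":255},{"x":205,"y":-100,"z":0,"rx":0,"ry":0,"rz":2.5,"claw":255},{"x":250,"y":-122,"z":0,"rx":0,"ry":0,"rz":3.1,"claw":255},{"x":290,"y":-142,"z":0,"rx":0,"ry":0,"rz":3.6,"claw":255},{"x":312,"y":-152,"z":0,"rx":0,"ry":0,"rz":3.97,"claw":255},{"x":319,"y":-156,"z":0,"rx":0,"ry":0,"rz":3.97,"claw":255},{"x":319,"y":-156,"z":0,"rx":0,"ry":0,"rz":3.97,"claw":255}]}}

```text
time_s: 5.58
position: [0.6682, 0.1475, 0.345]
tcp_rot: [[0.996, 0.088, -0.003], [0.088, -0.996, -0.001], [-0.003, 0.0, -1.0]]
force: [0.2, 0.2, -3.0]
opening: 0.391
grasp_force: 30.0
```

Request:
{"method": "apply_moves", "body": {"rows": [{"x":0,"y":0,"z":0,"rx":0,"ry":0.5,"rz":0,"claw":255},{"x":0,"y":0,"z":0,"rx":0,"ry":1.5,"rz":0,"claw":255},{"x":0,"y":0,"z":0,"rx":0,"ry":2.5,"rz":0,"claw":255},{"x":0,"y":0,"z":0,"rx":0,"ry":3.5,"rz":0,"claw":255},{"x":0,"y":0,"z":0,"rx":0,"ry":4.5,"rz":0,"claw":255},{"x":0,"y":0,"z":0,"rx":0,"ry":5.5,"rz":0,"claw":255},{"x":0,"y":0,"z":0,"rx":0,"ry":6.5,"rz":0,"claw":255},{"x":0,"y":0,"z":0,"rx":0,"ry":7.2,"rz":0,"claw":255},{"x":0,"y":0,"z":0,"rx":0,"ry":7.5,"rz":0,"claw":255},{"x":0,"y":0,"z":0,"rx":0,"ry":7.5,"rz":0,"claw":255}]}}

```text
time_s: 6.82
position: [0.6669, 0.1464, 0.3452]
tcp_rot: [[0.708, 0.086, 0.701], [0.062, -0.996, 0.06], [0.704, 0.001, -0.71]]
force: [0.9, -0.1, -2.7]
opening: 0.389
grasp_force: 30.0
```

Run:
```python
from plan import *
R,t=target(-175,45)
c,p,d=grab('scene');c2,p2,d2=grab('top')
cv2.imwrite('pics/s3.png',np.hstack([cv2.resize(p[60:260,200:400,::-1],(400,400)),cv2.resize(p2[80:280,130:330,::-1],(400,400))]))
step(R,t)
```

```text
from [0.668 0.147 0.347] j [  2.3  18.4 100.    6.5  16.8  81.8]
mm [-101.    -0.9  102.1] rot [ 0.01  0.01 -0.  ]
```

View pics/s3.png

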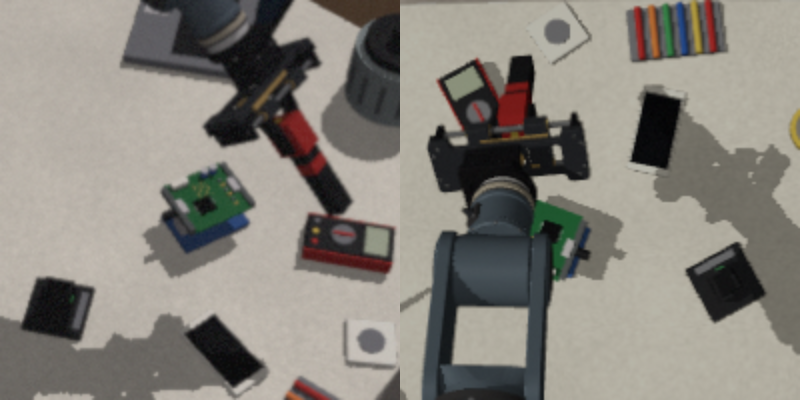

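The lamp is tilted and held. The empty dock shows at (725,280) in the right half, and the phone and meter haven't moved. j5 would reach its 0° limit on the descent at this heading, so I'll turn the beam heading to -130° first.

Run:
```python
from plan import *
R,t=target(-130,45,up=.13);print(t);step(R,t)
```

```text
[0.62541365 0.23152233 0.33292567]
from [0.668 0.147 0.347] j [  2.3  18.4 100.    6.5  16.8  81.8]
mm [-34.8 -88.1 -15.5] rot [ 5.31  0.01 -5.31]
```

Request:
{"method": "apply_moves", "body": {"rows": [{"x":-3,"y":-8,"z":-1,"rx":0.5,"ry":0,"rz":-0.5,"claw":255},{"x":-8,"y":-20,"z":-4,"rx":1.2,"ry":0,"rz":-1.2,"claw":255},{"x":-13,"y":-33,"z":-6,"rx":2.0,"ry":0,"rz":-2.0,"claw":255},{"x":-18,"y":-46,"z":-8,"rx":2.8,"ry":0,"rz":-2.8,"claw":255},{"x":-23,"y":-59,"z":-10,"rx":3.5,"ry":0,"rz":-3.5,"claw":255},{"x":-28,"y":-72,"z":-13,"rx":4.3,"ry":0,"rz":-4.3,"claw":255},{"x":-33,"y":-83,"z":-15,"rx":5.0,"ry":0,"rz":-5.0,"claw":255},{"x":-35,"y":-88,"z":-15,"rx":5.3,"ry":0,"rz":-5.3,"claw":255},{"x":-35,"y":-88,"z":-15,"rx":5.3,"ry":0,"rz":-5.3,"claw":255},{"x":-35,"y":-88,"z":-15,"rx":5.3,"ry":0,"rz":-5.3,"claw":255}]}}

```text
time_s: 8.18
position: [0.6261, 0.2321, 0.3325]
tcp_rot: [[0.455, 0.765, 0.455], [0.542, -0.644, 0.541], [0.707, 0.001, -0.707]]
force: [-0.3, -0.6, -2.0]
opening: 0.389
grasp_force: 30.0
```

Run:
```python
from plan import *
R,t=target(-130,45,up=.04);step(R,t)
```

```text
from [0.626 0.232 0.333] j [-3.5 20.8 98.9 54.4 44.3  1.3]
mm [-64.   -0.2  62.7] rot [ 0.01  0.   -0.  ]
```

Request:
{"method": "apply_moves", "body": {"rows": [{"x":-10,"y":0,"z":10,"rx":0,"ry":0,"rz":0,"claw":255},{"x":-25,"y":0,"z":25,"rx":0,"ry":0,"rz":0,"claw":255},{"x":-40,"y":0,"z":40,"rx":0,"ry":0,"rz":0,"claw":255},{"x":-55,"y":0,"z":55,"rx":0,"ry":0,"rz":0,"claw":255},{"x":-63,"y":0,"z":63,"rx":0,"ry":0,"rz":0,"claw":255},{"x":-63,"y":0,"z":63,"rx":0,"ry":0,"rz":0,"claw":255},{"x":-63,"y":0,"z":63,"rx":0,"ry":0,"rz":0,"claw":255}]}}

```text
time_s: 9.05
position: [0.6264, 0.2323, 0.244]
tcp_rot: [[0.454, 0.766, 0.456], [0.541, -0.643, 0.541], [0.708, 0.001, -0.707]]
force: [0.1, -0.0, -1.9]
opening: 0.389
grasp_force: 30.0
```

Run:
```python
from plan import *
R,t=target(-130,45);step(R,t)
c,p,d=grab('scene');c2,p2,d2=grab('top');c3,p3,d3=grab('wrist')
r=lambda a:cv2.resize(a[:,:,::-1],(400,300),interpolation=2)
cv2.imwrite('pics/s4.png',np.vstack([np.hstack([r(p[80:230,200:400]),r(p2[80:230,130:330])]),np.hstack([r(p3),r(p3)])]))
```

```text
from [0.626 0.232 0.244] j [ -3.5  28.5 103.9  67.4  38.  -15.8]
mm [-30.   -0.3  28.2] rot [ 0.01 -0.01  0.  ]
```

View pics/s4.png

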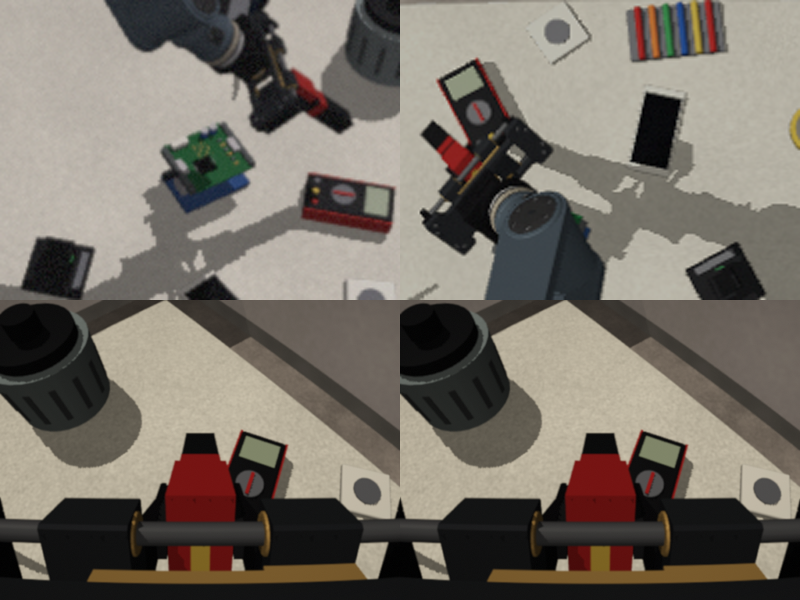

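The lamp sits straight in the gripper, over empty bench between the meter and the vice. I'll check for slip with the wrist depth and look at the final move.

Run:
```python
from plan import *
s=read_state();Rt=np.array(s['tcp_rot']);t0=np.array(s['position'])
c,p,d=load('wrist');h=cv2.cvtColor(p,cv2.COLOR_RGB2HSV);H,S,V=cv2.split(h)
m=(((H<8)|(H>172)|((H>15)&(H<40)))&(S>120)&(V>50))&(d>0);m[:,:200]=0;m[:,310:]=0
ys,xs=np.nonzero(m);P=((bydepth(c,np.c_[xs,ys],d[m])-t0)@Rt)*1000
for nm,k in(('top',(abs(P[:,2]+19.5)<7)&(P[:,0]<20)),('back',(abs(P[:,0]-25)<7)&(P[:,2]>-13)&(P[:,2]<30)&(abs(P[:,1])<14))):
    Q=P[k]
    if len(Q)<20: print(nm,len(Q));continue
    Q=Q[np.all(abs(Q-np.median(Q,0))<40,1)];n=np.linalg.svd(Q-Q.mean(0))[2][2];print(nm,len(Q),Q.mean(0).round(1),n.round(3),'min',Q.min(0).round(0),'max',Q.max(0).round(0))
```

```text
top 4506 [  0.1   1.4 -19.6] [ 0.007  0.001 -1.   ] min [-21. -17. -22.] max [ 20.  19. -13.]
back 2267 [24.1 -0.   5.7] [-1.    -0.004 -0.   ] min [ 23. -14. -13.] max [25. 14. 30.]
```

Request:
{"method": "apply_moves", "body": {"rows": [{"x":-8,"y":0,"z":7,"rx":0,"ry":0,"rz":0,"claw":255},{"x":-17,"y":0,"z":16,"rx":0,"ry":0,"rz":0,"claw":255},{"x":-25,"y":0,"z":24,"rx":0,"ry":0,"rz":0,"claw":255},{"x":-30,"y":0,"z":28,"rx":0,"ry":0,"rz":0,"claw":255},{"x":-30,"y":0,"z":28,"rx":0,"ry":0,"rz":0,"claw":255},{"x":-30,"y":0,"z":28,"rx":0,"ry":0,"rz":0,"claw":255},{"x":-30,"y":0,"z":28,"rx":0,"ry":0,"rz":0,"claw":255}]}}

```text
time_s: 10.07
position: [0.6253, 0.2312, 0.2029]
tcp_rot: [[0.454, 0.766, 0.455], [0.542, -0.643, 0.542], [0.708, 0.001, -0.707]]
force: [0.2, 1.1, -2.3]
opening: 0.387
grasp_force: 30.0
```

Request:
{"method": "apply_moves", "body": {"rows": [{"x":0,"y":0,"z":0,"rx":0,"ry":0,"rz":0,"claw":255},{"x":0,"y":0,"z":0,"rx":0,"ry":0,"rz":0,"claw":255},{"x":0,"y":0,"z":0,"rx":0,"ry":0,"rz":0,"claw":255},{"x":0,"y":0,"z":0,"rx":0,"ry":0,"rz":0,"claw":255},{"x":0,"y":0,"z":0,"rx":0,"ry":0,"rz":0,"claw":255},{"x":0,"y":0,"z":0,"rx":0,"ry":0,"rz":0,"claw":255}]}}

```text
time_s: 10.82
position: [0.6251, 0.2312, 0.2023]
tcp_rot: [[0.455, 0.766, 0.455], [0.542, -0.643, 0.542], [0.707, -0.0, -0.707]]
force: [-0.1, 0.9, -2.5]
opening: 0.391
grasp_force: 30.0
```

Run:
```python
from plan import *
s=read_state();R=np.array(s['tcp_rot']);t=np.array(s['position']);L=R@Rlt
lens=t+L@(np.array([.03,0,.142])-tl);v=chip-lens;a=v@L[:,0]
print('dist',np.linalg.norm(v),'miss',(v-a*L[:,0]).round(4),'down deg',np.degrees(np.arcsin(-L[2,0])),s['grasp_force'],np.abs(s['qvel']).max())
if np.linalg.norm(v-a*L[:,0])<.005: print(hand_in())
```

```text
dist 0.1492045675436095 miss [ 0.     -0.0002  0.0001] down deg 44.998144452165505 29.97558831470087 0.07248448414236837
the job is handed in; nothing more can be done
None
```

The job is handed in: the arm holds the lamp still, tilted 45°, lens about 149 mm from the chip; the computed aim is under 1 mm off (chip position known to about 2–3 mm).

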